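Set the valve selector under its roll-top cover

ROBOT

A 6-joint arm with a two-finger parallel gripper is mounted at the origin on the work surface. World frame = base frame: x ahead of the robot, y to its left, z up, the work surface at z = 0. Lengths are in m, angles in rad, forces in N, time in s.
With the tool pointing down it reaches from about 0.225 to 0.875 m from the base axis. Payload 3.4 kg.
Tool frame: the origin (TCP) lies between the finger pads; the fingertips stand 19 mm ahead of it and the grasp point (between the pads) is the TCP; z points along the fingers, y is the line along which they close (so a half turn about z gives the same grasp; the last joint's range is limited). The gripper opens to 85 mm and grips with 20 to 120 N. Pads are 22 mm wide; open, the fingers measure 114 mm over their backs; the gripper's body (76 mm by 85 mm) begins 54 mm behind the grasp point. The pads swing forward as they close: fully open they stand 13 mm farther back than shut.
Start: joints at [1.159, 0.276, 1.505, -0, 1.361, -0.121], TCP at [0.165, 0.551, 0.25] pointing down, gripper open.
Joint ranges: [-2.89, 2.89], [-0.75, 2.08], [0.22, 2.7], [-1.18, 4.32], [0.11, 2.71], [-2.7, 2.7]. Speed limits (rad/s): [2.57, 2.57, 3.14, 3.14, 3.14, 3.14].

INTERFACE

Orientations are given as a unit quaternion [w, x, y, z].
In Python, from rig import get_state, imaging, ticket gives the robot as it stands. The module is installed in compiled form; this text tells all that it offers.
- The arm moves only by the shell command python3 -m inch 'ROWS' [FORCE]. ROWS is JSON, a list of rows, each an object with "claw": the opening, from -1 (shut) to 1 (fully open); "travel": the shift along the world's x, y, z in units of 200 mm (1.0 is 200 mm), a list of three; "turn": the turn about the world's z in units of 180 degrees (1.0 is 180 degrees). A call has 1 to 5 rows; each row is the pose to reach, as a shift and turn from the pose commanded when the call began, turning the shorter way round; what a row does not reach only later rows make up. A row lasts 1/10 s, in which the tool goes at most 50 mm and 8.59 degrees, less where a joint would pass 70% of its speed; a pose out of reach is approached as far as the arm can. A call with a number of a shift or a turn outside -1 to 1 is refused whole. A call with a gripper value outside its range is refused whole. The fingers move at their own pace and stop on an object; FORCE is the grip in N (left out, the last holds). Time passes only in rows, so rows that repeat a pose let the fingers close. It gives the time, the measured TCP pose, the force, the opening and the grip force at its end, in the units of the state.
- get_state(): the state, without advancing time (a new reading comes with each control period).
- imaging.get_image(name): name is "scene" or "top"; returns the picture (420x560x3 uint8, red, green, blue); there is no depth.
- imaging.camera_params(name): a dict with "camera_matrix" (3x3 intrinsics, pixels), "cam_to_world" (4x4, takes a point from camera to world coordinates). Camera axes: x right, y down, z forward; pixel columns grow to the right and rows downward; lengths in m; the calibration is good to about 2 mm. A picture is of the moment at which its call begins. camera_params takes no time and is no camera call.
- ticket.sign_off(): hands the job in; it is judged then, once.
The state is a dict: "clock": time; "qpos": joint angles; "qd": joint speeds; "effort": joint torques, N m; "position": TCP position; "ee_rot": TCP orientation; "contact_force": force on the tool from outside, world axes, zero at the start; "moment": the same for the moment, N m; "width": finger opening in m; "gripper_force": force on a finger pad.
Only numpy, scipy, OpenCV 4.12 (cv2) and the standard library are available. Lean on these libraries where they do the work, as an engineer would, in place of code of your own. Each camera call takes 0.05 s, during which the arm holds its last target. There are 200 camera calls.

TASK

Roll the slatted cover of the bench valve unit right back, turn the snap-action selector knob under it until its white pointer clicks into place at the red dot and let it go, then roll the cover fully shut again. Leave the beaker, the bottle and the jar beside the unit standing where they are.

Things in the scene. Friction and masses are not known exactly. Their poses are not given: they have to be found in the camera images.
- unit: White valve unit fixed to the bench, teal-striped front to the robot. Origin: underside, below the axis of the curved track; x to its back, y left, z up. Plinth x = -158 to +168 mm, y = +-165, deck 50 mm high; rear housing x = +72 to +168, 178 mm high. White side cheeks 12 mm thick at y = +-155 follow the track to 145 mm from its axis.
- track_axis (a point): Axis of the cover's curved track: on the unit's centre line, 50 mm above the bench, running along the unit's y. The cover's slats travel on a circle of 140 mm radius about it.
- cover (a joint): Angle of the teal slatted (tambour) cover on its track, rad: 0 shut, leading slat down at the front; grows as it rolls up and back to the stop at 1.66. Starts at 0 to 0.2. From about 1.4 on there is room to reach the knob from above. Slides with steady friction, about 2 to 4 N at the bar, and stays where left.
- cover_bar (a point): Middle of the cover's handle: level round steel bar 10 mm thick, 130 mm long along the unit's y, posts at its ends; its centre is 187 mm from the track axis, 44 mm off the slats. In the unit's frame, with the cover at q: x = -187 cos(0.262+q), z = 50 + 187 sin(0.262+q) mm. It can turn within a firm (30 N) grip as it follows the arc.
- selector (a joint): Angle of the selector's black pointer disc (56 mm), rad: 0 = white pointer to the unit's front, positive clockwise from above. Nine clicks 0.524 apart, -2.094 (pointer towards the right, -y, and back) to +2.094 (left, +y, and back); it cannot pass the rear. Let go, the disc rests in a click and the grip springs back in line with it. Starts at 0.
- selector_grip (a point): Middle of the grip, on the disc's upright axis, 86 mm above the bench, 85 mm ahead of the track axis: a black bar 46 long, 14 thick, 37 high (62 to 99 mm). Frame x along the bar, -x end at the pointer. Snap action: it turns the disc through a spring (0.22 N m/rad, 1.2 rad at most); the disc stays until the grip leads it by 0.5 to 1.0 rad (varies), then snaps one click; felt as a torque drop.
- selector_aim (a point): Point 42 mm from the selector's axis in the direction of its pointer, just above the deck: it lies over a dot when the selector points at that dot.
- dot_red: Red dot, 12 mm wide, flat on the deck, 42 mm from the selector's axis, at the click to be set: one of the selector angles -2.094, -1.571, 1.571 or 2.094, different each time. Hidden under the cover while that is shut.
- dot_blue: Blue dot, likewise, at another of these positions (not wanted).
- dot_yellow: Yellow dot, likewise (not wanted).
- dot_green: Green dot, likewise (not wanted).
- beaker: Glass beaker, 66 mm wide, 90 mm high, standing to the left of the unit. Origin: centre of its underside, z up. To be left alone.
- bottle: Amber bottle, 60 mm wide, 130 mm high, standing to the right of the unit. Origin: centre of its underside. To be left alone.
- jar: White jar with a blue lid, 56 mm wide, 65 mm high, to the left of the unit's rear. Origin: centre of its underside. To be left alone.

How it is judged:
On the way, in this order (a step that is already met when the one before it is completed fails the run):
1. the cover is rolled back (value of joint cover above 1.25 rad), for 0.2 s.
2. the selector is clicked in at the red dot, let go and at rest (horizontal distance between selector_aim and dot_red below 0.007 m and velocity of joint selector between -0.1 and 0.1 rad/s and contact force between the fingers and selector below 0.2 N), for 0.2 s.
3. the cover is shut again (value of joint cover below 0.05 rad), for 0.2 s.
At the end, for the whole second after the job is handed in: The selector rests with its pointer at the red dot (aim point within 7 mm of the dot's centre, about 9.5 degrees), the cover is shut (within 0.05 rad), beaker, bottle and jar stand upright (within 0.1 rad) within 30 mm of where they stood (horizontal distance between selector_aim and dot_red below 0.007 m and velocity of joint selector between -0.1 and 0.1 rad/s and value of joint cover below 0.05 rad and angle between each of beaker, bottle, jar's own z axis and vertical below 0.1 rad); the robot touches nothing.
It fails at once if the beaker is pushed more than 30 mm or tipped over (distance of beaker from where it was at the start of the episode above 0.03 m or angle between beaker's own z axis and vertical above 0.5 rad).
It fails at once if the bottle is pushed more than 30 mm or tipped over (distance of bottle from where it was at the start of the episode above 0.03 m or angle between bottle's own z axis and vertical above 0.5 rad).
It fails at once if the jar is pushed more than 30 mm or tipped over (distance of jar from where it was at the start of the episode above 0.03 m or angle between jar's own z axis and vertical above 0.5 rad).
It also fails if it takes over 72 s, if anything falls off the work surface, if the arm or the gripper's body presses on something with over 40 N, if the wrist force passes 120 N, or if a joint passes its speed limit or range.

## Working session

There is one attempt and no reset: what is moved stays moved. The work goes in short steps, Python scripts to look and compute and a shell command to move; the robot and the scene stay as the last step left them, time stands still between calls to the robot, and variables do not carry over. Pictures are saved under pics/ and viewed, at most 10 in all, crops included, and the job is handed in when it is done.

```bash
mkdir -p pics
python3 - <<'E'
from rig import get_state, imaging
import cv2,numpy as np
s=get_state();print({k:np.round(v,3).tolist() for k,v in s.items()})
for n in("scene","top"):
    im=imaging.get_image(n);cv2.imwrite(f"pics/{n}0.png",im[:,:,::-1]);p=imaging.camera_params(n)
    print(n,np.round(p["camera_matrix"],1).tolist(),np.round(p["cam_to_world"],4).tolist())
a=cv2.imread("pics/scene0.png");b=cv2.imread("pics/top0.png")
E
```

```text
{'clock': 0.0, 'qpos': [1.159, 0.277, 1.506, -0.0, 1.361, -0.121], 'qd': [0.0, 0.001, 0.0, 0.0, 0.002, -0.0], 'effort': [-0.0, -41.677, -24.581, -0.0, 0.011, -0.0], 'position': [0.165, 0.55, 0.249], 'ee_rot': [-0.0, 0.145, 0.989, -0.001], 'contact_force': [0.76, 1.246, 0.373], 'moment': [0.009, 0.012, 0.058], 'gripper_force': 0.0, 'width': 0.085}
scene [[434.0, 0.0, 283.5], [0.0, 434.0, 205.3], [0.0, 0.0, 1.0]] [[0.7967, -0.5725, 0.1935, 0.4233], [-0.6043, -0.7558, 0.2522, -0.2205], [0.0018, -0.3178, -0.9481, 0.9384], [0.0, 0.0, 0.0, 1.0]]
top [[430.6, 0.0, 274.4], [0.0, 430.6, 207.5], [0.0, 0.0, 1.0]] [[0.0207, -0.9948, 0.1002, 0.4755], [-0.9998, -0.0202, 0.0062, 0.0025], [-0.0042, -0.1003, -0.9949, 1.1298], [0.0, 0.0, 0.0, 1.0]]
```

View pics/scene0.png

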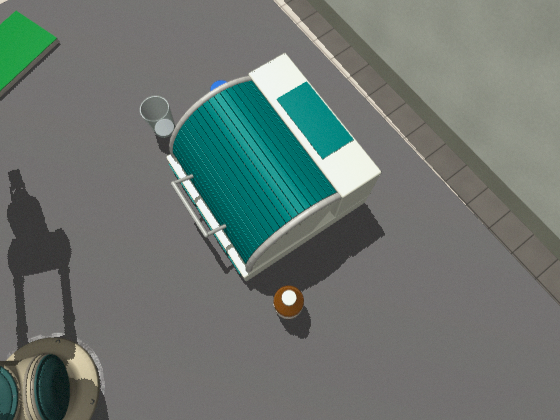

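View pics/top0.png

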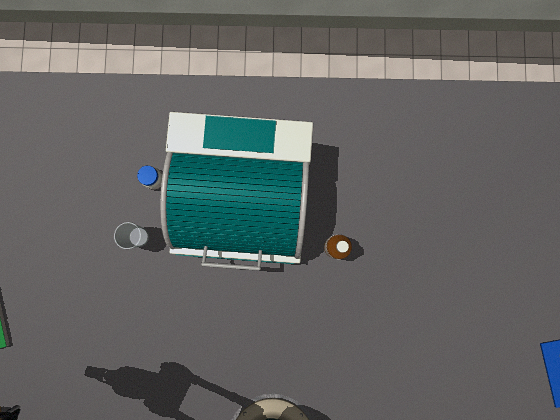

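The two views show the unit ahead of the robot, slightly turned. In the top view the housing corners are about (169,112), (313,123), (310,161) and (166,151), and the bar runs from (203,264) to (259,268). In the scene view the bar runs from (173,182) to (208,235). The beaker and jar are on the left, the bottle on the right.

```bash
cat > h.py <<'E'
import cv2,numpy as np
from rig import get_state, imaging
def ray(n,uv):
    p=imaging.camera_params(n);K=p["camera_matrix"];T=np.array(p["cam_to_world"])
    d=T[:3,:3]@np.linalg.solve(K,[uv[0],uv[1],1.]);return T[:3,3],d
def onz(n,uv,z):
    o,d=ray(n,uv);return o+d*(z-o[2])/d[2]
def tri(uvs,uvt):
    o1,d1=ray("scene",uvs);o2,d2=ray("top",uvt)
    t=np.linalg.lstsq(np.c_[d1,-d2],o2-o1,rcond=None)[0]
    a,b=o1+d1*t[0],o2+d2*t[1];return (a+b)/2,np.linalg.norm(a-b)
def proj(n,P):
    p=imaging.camera_params(n);K=np.array(p["camera_matrix"]);T=np.array(p["cam_to_world"])
    c=K@(T[:3,:3].T@(np.array(P)-T[:3,3]));return c[:2]/c[2]
E
python3 - <<'E'
from h import *
b=cv2.imread("pics/top0.png");g=b.min(2)
m=(g>175).astype(np.uint8);m[:90]=0
c=max(cv2.findContours(m,0,1)[0],key=cv2.contourArea)
print("white",cv2.approxPolyDP(cv2.convexHull(c),4,True)[:,0].tolist())
hsv=cv2.cvtColor(b,cv2.COLOR_BGR2HSV)
t=cv2.inRange(hsv,(80,120,50),(95,255,255))
for c in cv2.findContours(t,0,1)[0]:
    if cv2.contourArea(c)>1500: print("teal",cv2.contourArea(c),np.round(cv2.boxPoints(cv2.minAreaRect(c))).tolist())
for q in [(169,112),(313,123),(310,161),(166,151)]: print(onz("top",q,.178).round(4))
for q in [(287,54),(380,172)]: print("scene",onz("scene",q,.178).round(4))
print(tri((173,182),(203,264)),tri((208,235),(259,268)))
cv2.imwrite("pics/crop.png",np.hstack([cv2.resize(b[235:285,150:310],None,fx=4,fy=4,interpolation=2)]))
a=cv2.imread("pics/scene0.png");cv2.imwrite("pics/crop.png",np.vstack([cv2.resize(b[230:280,150:310],None,fx=5,fy=5,interpolation=2),cv2.resize(a[160:230,150:310],None,fx=5,fy=5,interpolation=2)])[:600])
E
```

```text
white [[170, 112], [311, 122], [309, 161], [167, 151]]
teal 12027.5 [[162.0, 246.0], [169.0, 152.0], [303.0, 162.0], [296.0, 256.0]]
teal 2165.5 [[203.0, 147.0], [205.0, 115.0], [275.0, 120.0], [273.0, 153.0]]
[0.785  0.2528 0.178 ]
[ 0.7657 -0.075   0.178 ]
[ 0.678  -0.0692  0.178 ]
[0.6945 0.2555 0.178 ]
scene [0.7862 0.2433 0.178 ]
scene [ 0.7648 -0.0758  0.178 ]
(array([0.44196413, 0.17251576, 0.11871524]), np.float64(0.0004274549964276048)) (array([0.43577962, 0.0421002 , 0.10533334]), np.float64(0.00219531861270504))
```

View pics/crop.png

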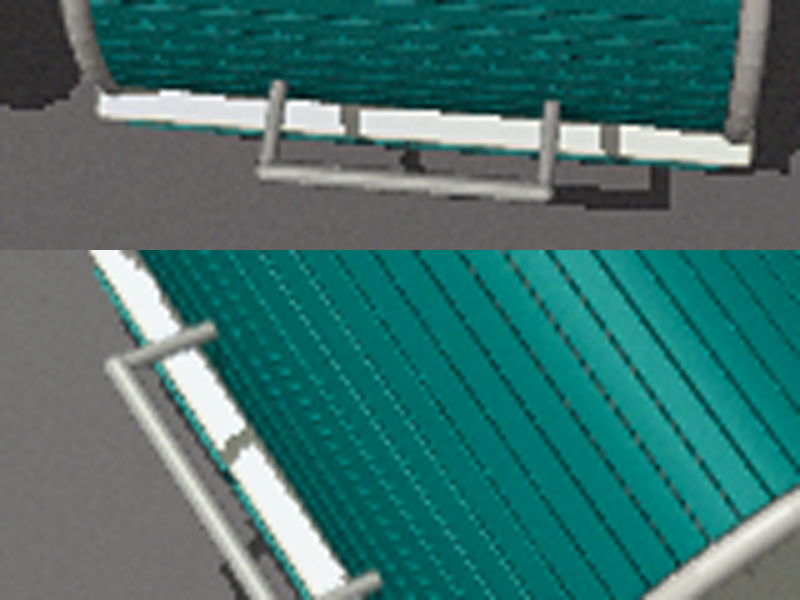

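```bash
cat > fit.py <<'E'
from h import *
from scipy.optimize import least_squares
def bar(q,y): return [-.187*np.cos(.262+q),y,.05+.187*np.sin(.262+q)]
def W(p,P):
    c,s=np.cos(p[2]),np.sin(p[2]);return np.array([p[0]+c*P[0]-s*P[1],p[1]+s*P[0]+c*P[1],P[2]])
obs=[("top",(169.5,112),(.168,.165,.178)),("top",(312,122.5),(.168,-.165,.178)),
("scene",(287,54),(.168,.165,.178)),("scene",(380,172),(.168,-.165,.178)),
("top",(169.6,253.4),(-.158,.165,.05)),("top",(300,263),(-.158,-.165,.05)),
("top",(202.8,264.4),.065),("top",(259.6,268.6),-.065),("scene",(172.6,183),.065),("scene",(208,235),-.065)]
def r(p): return np.ravel([proj(n,W(p,bar(p[3],P) if isinstance(P,float) else P))-uv for n,uv,P in obs])
f=least_squares(r,[.6,.1,-.06,.1],loss="soft_l1")
p=f.x
if __name__=="__main__":
    print(p.round(4),r(p).reshape(-1,2).round(1).tolist())
    for q in np.r_[p[3],np.arange(.2,1.61,.2),1.66]: print(round(q,2),W(p,bar(q,0)).round(4))
    print("sel",W(p,[-.085,0,.086]))
    print(r"jar",onz("top",(148,175),.065),"beaker",onz("top",(125,236),.09),"bottle",onz("top",(342,246),.13))
E
python3 fit.py
```

```text
[ 0.6103  0.096  -0.0567  0.1209] [[0.2, -1.0], [2.5, -0.8], [-1.9, -2.8], [2.4, -0.2], [-0.5, 0.8], [1.0, 1.6], [0.9, 0.1], [-0.3, 0.2], [0.1, -0.2], [-2.4, -0.5]]
0.12 [0.4371 0.1059 0.1199]
0.2 [0.4431 0.1055 0.1334]
0.4 [0.463  0.1044 0.1649]
0.6 [0.4887 0.1029 0.192 ]
0.8 [0.5193 0.1012 0.2133]
1.0 [0.5535 0.0993 0.2282]
1.2 [0.59   0.0972 0.2359]
1.4 [0.6273 0.0951 0.2362]
1.6 [0.6639 0.093  0.2291]
1.66 [0.6745 0.0924 0.2256]
sel [0.52539119 0.10084762 0.086     ]
jar [0.65836793 0.32785299 0.065     ] beaker [0.50390511 0.36832752 0.09      ] bottle [ 0.49006877 -0.14926442  0.13      ]
```

```bash
R='python3 -m inch'
python3 -m inch '[{"claw":-0.3,"travel":[0.68,-1,0],"turn":-0.215},{"claw":-0.3,"travel":[0.68,-1,0],"turn":-0.215},{"claw":-0.3,"travel":[0.68,-1,0],"turn":-0.215},{"claw":-0.3,"travel":[0.68,-1,0],"turn":-0.215},{"claw":-0.3,"travel":[0.68,-1,0],"turn":-0.215}]' 30
python3 -m inch '[{"claw":-0.3,"travel":[0.68,-1,0],"turn":-0.21},{"claw":-0.3,"travel":[0.68,-1,0],"turn":-0.21},{"claw":-0.3,"travel":[0.68,-1,0],"turn":-0.21},{"claw":-0.3,"travel":[0.68,-1,0],"turn":-0.21},{"claw":-0.3,"travel":[0.68,-1,0],"turn":-0.21}]'
```

```text
clock: 0.6
position: [0.3015, 0.3486, 0.25]
ee_rot: [0.0, 0.467, 0.885, -0.0]
contact_force: [1.2, -0.3, 0.6]
width: 0.0302
gripper_force: 0.0
clock: 1.1
position: [0.4377, 0.1486, 0.2502]
ee_rot: [0.0, 0.728, 0.686, -0.0]
contact_force: [0.1, 1.0, -0.0]
width: 0.03
gripper_force: 0.0
```

```bash
python3 -m inch '[{"claw":-0.3,"travel":[0,-0.21,0],"turn":0},{"claw":-0.3,"travel":[0,-0.21,-0.2],"turn":0},{"claw":-0.3,"travel":[0,-0.21,-0.4],"turn":0},{"claw":-0.3,"travel":[0,-0.21,-0.64],"turn":0},{"claw":-0.3,"travel":[0,-0.21,-0.64],"turn":0}]'
python3 -m inch '[{"claw":-1,"travel":[0,0,0],"turn":0},{"claw":-1,"travel":[0,0,0],"turn":0},{"claw":-1,"travel":[0,0,0],"turn":0},{"claw":-1,"travel":[0,0,0],"turn":0},{"claw":-1,"travel":[0,0,0],"turn":0}]' 30
```

```text
clock: 1.6
position: [0.4315, 0.1081, 0.1174]
ee_rot: [-0.004, 0.727, 0.687, -0.006]
contact_force: [-1.6, -0.8, 0.3]
width: 0.0301
gripper_force: 0.0
clock: 2.1
position: [0.4386, 0.109, 0.1239]
ee_rot: [0.002, 0.726, 0.687, 0.002]
contact_force: [1.7, -0.6, 0.7]
width: 0.0085
gripper_force: 29.8
```

```bash
python3 -m inch '[{"claw":-1,"travel":[0.03,0,0.068],"turn":0},{"claw":-1,"travel":[0.077,-0.004,0.149],"turn":0},{"claw":-1,"travel":[0.13,-0.008,0.225],"turn":0},{"claw":-1,"travel":[0.19,-0.011,0.296],"turn":0},{"claw":-1,"travel":[0.19,-0.011,0.296],"turn":0}]'
```

```text
clock: 2.6
position: [0.4748, 0.1071, 0.1832]
ee_rot: [-0.0, 0.726, 0.687, 0.0]
contact_force: [-3.0, 0.5, 5.4]
width: 0.0084
gripper_force: 30.2
```

```bash
python3 -m inch '[{"claw":-1,"travel":[0.067,-0.004,0.065],"turn":0},{"claw":-1,"travel":[0.142,-0.008,0.122],"turn":0},{"claw":-1,"travel":[0.22,-0.013,0.171],"turn":0},{"claw":-1,"travel":[0.305,-0.018,0.212],"turn":0},{"claw":-1,"travel":[0.391,-0.023,0.246],"turn":0}]'
python3 -m inch '[{"claw":-1,"travel":[0.09,-0.005,0.024],"turn":0},{"claw":-1,"travel":[0.183,-0.01,0.039],"turn":0},{"claw":-1,"travel":[0.276,-0.016,0.044],"turn":0},{"claw":-1,"travel":[0.369,-0.021,0.04],"turn":0},{"claw":-1,"travel":[0.46,-0.026,0.027],"turn":0}]'
```

```text
clock: 3.1
position: [0.549, 0.1029, 0.2327]
ee_rot: [-0.003, 0.726, 0.687, -0.002]
contact_force: [-7.3, 0.9, 12.3]
width: 0.0085
gripper_force: 32.3
clock: 3.6
position: [0.6451, 0.0977, 0.2384]
ee_rot: [0.0, 0.726, 0.687, 0.001]
contact_force: [-2.9, 1.8, 6.0]
width: 0.0085
gripper_force: 33.7
```

```bash
python3 -m inch '[{"claw":-1,"travel":[0.06,-0.003,-0.014],"turn":0},{"claw":-1,"travel":[0.11,-0.006,-0.028],"turn":0},{"claw":-1,"travel":[0.11,-0.006,-0.028],"turn":0},{"claw":-0.3,"travel":[0.11,-0.006,-0.028],"turn":0},{"claw":-0.3,"travel":[0.11,-0.006,-0.028],"turn":0}]'
python3 -m inch '[{"claw":-0.3,"travel":[0,0,0.15],"turn":0},{"claw":-0.3,"travel":[0,0,0.4],"turn":0},{"claw":-0.3,"travel":[-0.3,0.15,0.4],"turn":0},{"claw":-0.3,"travel":[-0.6,0.3,0.4],"turn":0},{"claw":-0.3,"travel":[-0.8,0.4,0.4],"turn":0}]'
python3 -m inch '[{"claw":-0.3,"travel":[-0.8,0.8,0],"turn":0},{"claw":-0.3,"travel":[-0.8,0.8,0],"turn":0},{"claw":-0.3,"travel":[-0.8,0.8,0],"turn":0},{"claw":-0.3,"travel":[-0.8,0.8,0],"turn":0},{"claw":-0.3,"travel":[-0.8,0.8,0],"turn":0}]'
python3 - <<'E'
from h import *
t=imaging.get_image("top")[:,:,::-1];s=imaging.get_image("scene")[:,:,::-1]
cv2.imwrite("pics/top1.png",t);cv2.imwrite("pics/scene1.png",s)
cv2.imwrite("pics/c1.png",np.hstack([cv2.resize(x,None,fx=3,fy=3,interpolation=2)for x in(t[140:280,150:320][:,:133],s[100:240,150:283])]))
E
```

```text
clock: 4.1
position: [0.6661, 0.0957, 0.2302]
ee_rot: [-0.0, 0.726, 0.687, -0.001]
contact_force: [-0.6, -0.2, -0.0]
width: 0.0301
gripper_force: 0.0
clock: 4.6
position: [0.5307, 0.1631, 0.3104]
ee_rot: [-0.0, 0.727, 0.687, -0.0]
contact_force: [-0.2, 0.1, 0.1]
width: 0.03
gripper_force: 0.0
clock: 5.1
position: [0.369, 0.3241, 0.3105]
ee_rot: [-0.001, 0.725, 0.688, -0.001]
contact_force: [0.9, -0.0, -0.1]
width: 0.0293
gripper_force: 0.0
```

View pics/c1.png

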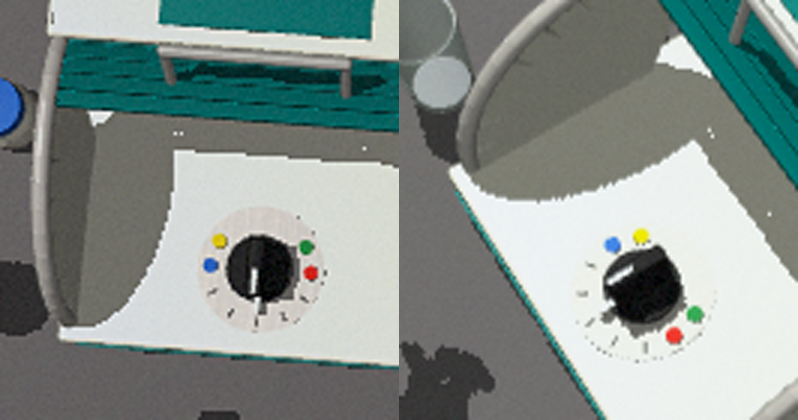

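The cover is open. In the left crop (top view) the knob is at about (258,270), with red at right (311,273), green above it, and blue and yellow on the left. Red therefore looks like -1.571. I'll check this numerically and locate the knob axis.

Run:
```python
from fit import *
c=W(p,[-.085,0,.05]);ux=np.array([np.cos(p[2]),np.sin(p[2])]);uy=np.array([-ux[1],ux[0]])
rng={"red":[(0,150,120),(6,255,255)],"green":[(50,120,80),(75,255,255)],"yellow":[(22,150,120),(32,255,255)],"blue":[(102,130,100),(120,255,255)]}
for n,(r0,r1,c0,c1) in {"top":(190,255,200,275),"scene":(160,225,190,270)}.items():
    b=cv2.imread(f"pics/{n}1.png");h=cv2.cvtColor(b,cv2.COLOR_BGR2HSV);D={}
    for k,(lo,hi) in rng.items():
        m=cv2.inRange(h,lo,hi);mm=np.zeros_like(m);mm[r0:r1,c0:c1]=m[r0:r1,c0:c1]
        M=cv2.moments(mm,True)
        if M["m00"]<3: print(n,k,"none");continue
        P=onz(n,(M["m10"]/M["m00"],M["m01"]/M["m00"]),.051)[:2];D[k]=P;d=P-c[:2]
        print(n,k,M["m00"],P.round(4),"r",np.linalg.norm(d).round(4),"ang",np.arctan2(d@uy,-d@ux).round(3))
    # centre from opposing dots (±1.571 pair)
    for a,bb in (("red","blue"),):
        print("mid",((D[a]+D[bb])/2).round(4))
print("fit centre",c)
```

```text
top red 15.0 [0.5254 0.0614] r 0.0395 ang -1.628
top green 16.0 [0.5466 0.066 ] r 0.0407 ang -2.174
top yellow 16.0 [0.5501 0.139 ] r 0.0455 ang 2.089
top blue 17.0 [0.5299 0.1455] r 0.0449 ang 1.614
mid [0.5276 0.1035]
scene red 20.0 [0.5241 0.0595] r 0.0413 ang -1.595
scene green 17.0 [0.5453 0.0636] r 0.0422 ang -2.117
scene yellow 19.0 [0.5489 0.1367] r 0.0429 ang 2.096
scene blue 18.0 [0.5285 0.1429] r 0.0422 ang 1.587
mid [0.5263 0.1012]
fit centre [0.52539119 0.10084762 0.05      ]
```

```bash
python3 -m inch '[{"claw":-0.06,"travel":[0.7,-1,0],"turn":-0.238},{"claw":-0.06,"travel":[0.7,-1,0],"turn":-0.238},{"claw":-0.06,"travel":[0.7,-1,0],"turn":-0.238},{"claw":-0.06,"travel":[0.7,-1,0],"turn":-0.238},{"claw":-0.06,"travel":[0.7,-1,0],"turn":-0.238}]'
python3 -m inch '[{"claw":-0.06,"travel":[0.09,-0.11,-0.2],"turn":-0.238},{"claw":-0.06,"travel":[0.09,-0.11,-0.2],"turn":-0.238},{"claw":-0.06,"travel":[0.09,-0.11,-0.2],"turn":-0.238},{"claw":-0.06,"travel":[0.09,-0.11,-0.2],"turn":-0.238},{"claw":-0.06,"travel":[0.09,-0.11,-0.2],"turn":-0.238}]'
python3 -m inch '[{"claw":-0.06,"travel":[0,0,0],"turn":-0.024},{"claw":-0.06,"travel":[0,0,0],"turn":-0.024}]'
```

```text
clock: 5.7
position: [0.5138, 0.1194, 0.3103]
ee_rot: [0.001, 0.929, 0.371, -0.0]
contact_force: [0.8, 1.8, -0.3]
width: 0.0401
gripper_force: 0.0
clock: 6.2
position: [0.5307, 0.0992, 0.27]
ee_rot: [0.001, 1.0, 0.006, -0.001]
contact_force: [0.1, -0.8, 0.6]
width: 0.0401
gripper_force: 0.0
clock: 6.4
position: [0.5307, 0.0995, 0.2702]
ee_rot: [0.0, 1.0, -0.028, -0.0]
contact_force: [-0.7, -0.1, 1.2]
width: 0.0399
gripper_force: 0.0
```

```bash
python3 -m inch '[{"claw":-0.06,"travel":[-0.02,0.012,-0.2],"turn":0},{"claw":-0.06,"travel":[-0.02,0.012,-0.4],"turn":0},{"claw":-0.06,"travel":[-0.02,0.012,-0.6],"turn":0},{"claw":-0.06,"travel":[-0.02,0.012,-0.75],"turn":0},{"claw":-0.06,"travel":[-0.02,0.012,-0.9],"turn":0}]'
python3 -m inch '[{"claw":-1,"travel":[0,0,0],"turn":0},{"claw":-1,"travel":[0,0,0],"turn":0},{"claw":-1,"travel":[0,0,0],"turn":0},{"claw":-1,"travel":[0,0,0],"turn":0},{"claw":-1,"travel":[0,0,0],"turn":0}]' 30
python3 -c "
from rig import get_state as g;s=g();print(s['moment'],s['contact_force'],s['qpos'])"
```

```text
clock: 6.9
position: [0.5264, 0.1024, 0.089]
ee_rot: [0.0, 1.0, -0.027, -0.0]
contact_force: [0.4, 0.6, 0.6]
width: 0.0401
gripper_force: 0.0
clock: 7.4
position: [0.5256, 0.1007, 0.09]
ee_rot: [0.002, 1.0, -0.026, -0.002]
contact_force: [0.8, -6.5, -13.3]
width: 0.0135
gripper_force: 32.9
[-9.90155812e-01 -2.39201020e-02 -1.14920292e-04] [  0.76225465  -6.45826942 -13.30984201] [ 0.06205522  0.35950307  1.82138927 -0.00528154  0.96431295  1.68881342]
```

```bash
M='from rig import get_state as g;s=g();print("mz",s["moment"].round(3) if hasattr(s["moment"],"round") else s["moment"])'
python3 -m inch '[{"claw":-1,"travel":[-0.003,-0.008,-0.005],"turn":0},{"claw":-1,"travel":[-0.003,-0.008,-0.005],"turn":0.03},{"claw":-1,"travel":[-0.003,-0.008,-0.005],"turn":0.06},{"claw":-1,"travel":[-0.003,-0.008,-0.005],"turn":0.09},{"claw":-1,"travel":[-0.003,-0.008,-0.005],"turn":0.12}]'; python3 -c "$M"
python3 -m inch '[{"claw":-1,"travel":[0,0,0],"turn":0.03},{"claw":-1,"travel":[0,0,0],"turn":0.06},{"claw":-1,"travel":[0,0,0],"turn":0.06}]'; python3 -c "$M"
python3 -m inch '[{"claw":-1,"travel":[0,0,0],"turn":0.03},{"claw":-1,"travel":[0,0,0],"turn":0.06},{"claw":-1,"travel":[0,0,0],"turn":0.06}]'; python3 -c "$M"
```

```text
clock: 7.9
position: [0.5256, 0.1, 0.0899]
ee_rot: [0.001, 0.987, 0.163, -0.001]
contact_force: [-0.7, -5.8, -9.0]
width: 0.0133
gripper_force: 33.8
mz [-0.836  0.254 -0.125]
clock: 8.2
position: [0.5257, 0.0997, 0.0899]
ee_rot: [0.001, 0.967, 0.254, -0.001]
contact_force: [-0.7, -6.3, -9.0]
width: 0.0139
gripper_force: 33.8
mz [-0.955  0.236 -0.118]
clock: 8.5
position: [0.5258, 0.0994, 0.0899]
ee_rot: [0.002, 0.939, 0.344, -0.001]
contact_force: [-0.4, -7.3, -9.3]
width: 0.0132
gripper_force: 33.7
mz [-1.147  0.174 -0.112]
```

```bash
M='from rig import get_state as g;s=g();print("mz",s["moment"][2])'
python3 -m inch '[{"claw":-1,"travel":[0,0,0],"turn":0.03},{"claw":-1,"travel":[0,0,0],"turn":0.03}]'|grep rot; python3 -c "$M"
python3 -m inch '[{"claw":-1,"travel":[0,0,0],"turn":0.03},{"claw":-1,"travel":[0,0,0],"turn":0.03}]'|grep rot; python3 -c "$M"
python3 -m inch '[{"claw":-1,"travel":[0,0,0],"turn":0.03},{"claw":-1,"travel":[0,0,0],"turn":0.03}]'|grep rot; python3 -c "$M"
python3 -m inch '[{"claw":-1,"travel":[0,0,0],"turn":0.03},{"claw":-1,"travel":[0,0,0],"turn":0.03}]'|grep rot; python3 -c "$M"
python3 -m inch '[{"claw":-1,"travel":[0,0,0],"turn":0.03},{"claw":-1,"travel":[0,0,0],"turn":0.03}]'|grep rot; python3 -c "$M"
python3 -m inch '[{"claw":-1,"travel":[0,0,0],"turn":0.03},{"claw":-1,"travel":[0,0,0],"turn":0.03}]'; python3 -c "$M"
```

```text
ee_rot: [0.002, 0.922, 0.388, -0.001]
mz -0.14954879746675412
ee_rot: [0.002, 0.903, 0.431, -0.001]
mz -0.2281058925688403
ee_rot: [0.002, 0.881, 0.473, -0.001]
mz -0.0672079838002614
ee_rot: [0.002, 0.858, 0.514, -0.001]
mz -0.12004299346039901
ee_rot: [0.002, 0.833, 0.554, -0.001]
mz -0.18879826808084377
clock: 9.7
position: [0.5265, 0.0988, 0.09]
ee_rot: [0.002, 0.806, 0.592, -0.001]
contact_force: [1.9, -8.6, -9.4]
width: 0.0134
gripper_force: 33.6
mz -0.14795748038210765
```

```bash
cat > m.py <<'E'
from rig import get_state as g
import numpy as np
s=g();r=s["ee_rot"];print("grip",round(2*np.arctan2(r[2],r[1])+.056,3),"mz",round(s["moment"][2],3),"F",np.round(s["contact_force"],1))
E
python3 -m inch '[{"claw":-1,"travel":[0,-0.008,0],"turn":0},{"claw":-1,"travel":[0,-0.008,0],"turn":0}]'>/dev/null; python3 m.py
python3 -m inch '[{"claw":-1,"travel":[0,0,0],"turn":0}]'>/dev/null; python3 m.py
python3 -m inch '[{"claw":-1,"travel":[0,0,0],"turn":0.02}]'>/dev/null; python3 m.py
python3 -m inch '[{"claw":-1,"travel":[0,0,0],"turn":0}]'>/dev/null; python3 m.py
python3 -m inch '[{"claw":-1,"travel":[0,0,0],"turn":0.02}]'>/dev/null; python3 m.py
python3 -m inch '[{"claw":-1,"travel":[0,0,0],"turn":0}]'>/dev/null; python3 m.py
python3 -m inch '[{"claw":-1,"travel":[0,0,0],"turn":0.02}]'>/dev/null; python3 m.py
python3 -m inch '[{"claw":-1,"travel":[0,0,0],"turn":0}]'>/dev/null; python3 m.py
```

```text
grip 1.321 mz -0.154 F [ 0.6 -4.6 -9.3]
grip 1.321 mz -0.146 F [ 1.9 -6.3 -8.7]
grip 1.386 mz -0.215 F [  0.9  -6.4 -10.1]
grip 1.385 mz -0.124 F [ 0.7 -6.4 -9.1]
grip 1.449 mz -0.181 F [ 0.7 -5.9 -9.8]
grip 1.448 mz -0.206 F [-0.4 -6.  -9.3]
grip 1.511 mz -0.156 F [ 1.1 -5.9 -9.7]
grip 1.511 mz -0.115 F [ 1.6 -5.7 -9.5]
```

```bash
for i in 1; do :; done
python3 -m inch '[{"claw":-1,"travel":[0,0,0],"turn":0.02},{"claw":-1,"travel":[0,0,0],"turn":0.04}]'>/dev/null; python3 m.py
python3 -m inch '[{"claw":-1,"travel":[0,0,0],"turn":0}]'>/dev/null; python3 m.py
python3 -m inch '[{"claw":-1,"travel":[0,0,0],"turn":0.02},{"claw":-1,"travel":[0,0,0],"turn":0.04}]'>/dev/null; python3 m.py
python3 -m inch '[{"claw":-1,"travel":[0,0,0],"turn":0}]'>/dev/null; python3 m.py
python3 -m inch '[{"claw":-1,"travel":[0,0,0],"turn":0.02},{"claw":-1,"travel":[0,0,0],"turn":0.03}]'>/dev/null; python3 m.py
python3 -m inch '[{"claw":-1,"travel":[0,0,0],"turn":0}]'>/dev/null; python3 m.py
python3 -m inch '[{"claw":-1,"travel":[0,0,0],"turn":0.02}]'>/dev/null; python3 m.py
python3 -m inch '[{"claw":-1,"travel":[0,0,0],"turn":0}]'>/dev/null; python3 m.py
python3 -m inch '[{"claw":-1,"travel":[0,0,0],"turn":0}]'>/dev/null; python3 m.py
```

```text
grip 1.638 mz -0.096 F [ 1.7 -5.7 -9. ]
grip 1.637 mz -0.099 F [ 1.1 -6.5 -9.7]
grip 1.764 mz -0.196 F [  2.6  -6.3 -10. ]
grip 1.762 mz -0.044 F [ 1.  -6.4 -9.6]
grip 1.857 mz -0.198 F [  2.7  -7.1 -10.3]
grip 1.856 mz -0.161 F [  2.3  -6.6 -10.5]
grip 1.92 mz -0.161 F [  1.9  -6.1 -11. ]
grip 1.919 mz -0.183 F [  1.9  -6.7 -10.4]
grip 1.918 mz -0.145 F [  2.9  -5.8 -11.3]
```

```bash
python3 -m inch '[{"claw":-1,"travel":[0,0,0],"turn":0.02}]'>/dev/null; python3 m.py
python3 -m inch '[{"claw":-1,"travel":[0,0,0],"turn":0}]'>/dev/null; python3 m.py
python3 -m inch '[{"claw":-1,"travel":[0,0,0],"turn":0}]'>/dev/null; python3 m.py
python3 -m inch '[{"claw":-1,"travel":[0,0,0],"turn":0.018}]'>/dev/null; python3 m.py
python3 -m inch '[{"claw":-1,"travel":[0,0,0],"turn":0}]'>/dev/null; python3 m.py
python3 -m inch '[{"claw":-1,"travel":[0,0,0],"turn":0}]'>/dev/null; python3 m.py
python3 -m inch '[{"claw":-1,"travel":[0,0,0],"turn":0}]'>/dev/null; python3 m.py
```

```text
grip 1.983 mz -0.156 F [  3.   -5.8 -10.8]
grip 1.982 mz -0.197 F [  3.1  -6.6 -11.1]
grip 1.981 mz -0.195 F [  2.5  -5.5 -10.9]
grip 2.039 mz -0.136 F [  4.2  -5.4 -11.9]
grip 2.039 mz 0.039 F [  2.9  -5.4 -11.1]
grip 2.038 mz -0.112 F [  2.3  -6.3 -11.2]
grip 2.038 mz -0.065 F [  2.6  -5.8 -10.7]
```

```bash
python3 -m inch '[{"claw":-1,"travel":[0,0,0],"turn":-0.04},{"claw":-1,"travel":[0,0,0],"turn":-0.08},{"claw":-1,"travel":[0,0,0],"turn":-0.12},{"claw":-1,"travel":[0,0,0],"turn":-0.146},{"claw":-1,"travel":[0,0,0],"turn":-0.146}]'>/dev/null; python3 m.py
python3 -m inch '[{"claw":-0.06,"travel":[0,0,0],"turn":0},{"claw":-0.06,"travel":[0,0,0],"turn":0},{"claw":-0.06,"travel":[0,0,0],"turn":0},{"claw":-0.06,"travel":[0,0,0.1],"turn":0},{"claw":-0.06,"travel":[0,0,0.3],"turn":0}]'
python3 -m inch '[{"claw":-0.06,"travel":[0,0,0.25],"turn":0},{"claw":-0.06,"travel":[0,0,0.5],"turn":0},{"claw":-0.06,"travel":[0,0,0.8],"turn":0},{"claw":-0.06,"travel":[-0.2,0.2,0.8],"turn":0},{"claw":-0.06,"travel":[-0.4,0.4,0.8],"turn":0}]'
python3 -m inch '[{"claw":-0.3,"travel":[-0.4,0.75,0],"turn":-0.1},{"claw":-0.3,"travel":[-0.4,0.75,0],"turn":-0.1},{"claw":-0.3,"travel":[-0.4,0.75,0],"turn":-0.1},{"claw":-0.3,"travel":[-0.4,0.75,0],"turn":-0.1}]'
python3 - <<'E'
from h import *
t=imaging.get_image("top")[:,:,::-1];s=imaging.get_image("scene")[:,:,::-1]
cv2.imwrite("pics/top2.png",t);cv2.imwrite("pics/scene2.png",s)
cv2.imwrite("pics/c2.png",np.hstack([cv2.resize(x,None,fx=3,fy=3,interpolation=2)for x in(t[140:280,150:320][:,:133],s[100:240,150:283])]))
E
```

```text
grip 1.578 mz -0.033 F [ 2.1 -6.7 -9.9]
clock: 13.5
position: [0.5243, 0.1003, 0.1482]
ee_rot: [-0.002, 0.724, 0.69, -0.002]
contact_force: [0.7, 0.1, 0.4]
width: 0.04
gripper_force: 0.0
clock: 14.0
position: [0.4574, 0.1711, 0.3128]
ee_rot: [0.002, 0.725, 0.689, 0.004]
contact_force: [0.8, 1.1, -0.9]
width: 0.0401
gripper_force: 0.0
clock: 14.4
position: [0.3741, 0.3228, 0.3103]
ee_rot: [-0.001, 0.823, 0.568, 0.001]
contact_force: [1.1, -0.1, 0.2]
width: 0.0299
gripper_force: 0.0
```

View pics/c2.png

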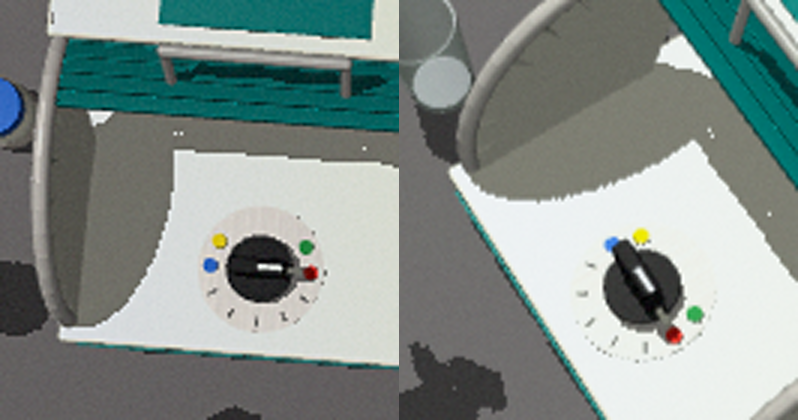

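The pointer is at the red dot (left crop (311,273), right crop (674,335)) and the cover is still back. Next I re-grip the bar where I left it.

```bash
python3 -m inch '[{"claw":-0.3,"travel":[0.73,-0.57,0],"turn":0.1},{"claw":-0.3,"travel":[0.73,-0.57,0],"turn":0.1},{"claw":-0.3,"travel":[0.73,-0.57,0],"turn":0.1},{"claw":-0.3,"travel":[0.73,-0.57,0],"turn":0.1}]' >/dev/null
python3 -m inch '[{"claw":-0.3,"travel":[0.73,-0.57,0],"turn":0},{"claw":-0.3,"travel":[0.73,-0.57,0],"turn":0},{"claw":-0.3,"travel":[0.73,-0.57,0],"turn":0},{"claw":-0.3,"travel":[0.73,-0.57,0],"turn":0},{"claw":-0.3,"travel":[0.73,-0.57,0],"turn":0}]'
python3 -m inch '[{"claw":-0.3,"travel":[0,0,-0.2],"turn":0},{"claw":-0.3,"travel":[0,0,-0.4],"turn":0},{"claw":-0.3,"travel":[0,0,-0.4],"turn":0}]' 
python3 -m inch '[{"claw":-1,"travel":[0,0,0],"turn":0},{"claw":-1,"travel":[0,0,0],"turn":0},{"claw":-1,"travel":[0,0,0],"turn":0},{"claw":-1,"travel":[0,0,0],"turn":0},{"claw":-1,"travel":[0,0,0],"turn":0}]' 30
```

```text
clock: 15.4
position: [0.6718, 0.0875, 0.308]
ee_rot: [0.001, 0.726, 0.688, -0.0]
contact_force: [-0.9, 0.6, 0.9]
width: 0.0298
gripper_force: 0.0
clock: 15.7
position: [0.6638, 0.092, 0.2236]
ee_rot: [-0.004, 0.724, 0.69, -0.005]
contact_force: [-0.2, 0.7, -0.1]
width: 0.0297
gripper_force: 0.0
clock: 16.2
position: [0.669, 0.0923, 0.2314]
ee_rot: [0.001, 0.724, 0.69, 0.001]
contact_force: [-0.2, 0.3, 4.1]
width: 0.0084
gripper_force: 30.4
```

```bash
python3 -m inch '[{"claw":-1,"travel":[-0.118,0.007,0.031],"turn":0},{"claw":-1,"travel":[-0.21,0.012,0.044],"turn":0},{"claw":-1,"travel":[-0.303,0.017,0.048],"turn":0},{"claw":-1,"travel":[-0.396,0.023,0.042],"turn":0},{"claw":-1,"travel":[-0.489,0.028,0.028],"turn":0}]'
python3 -m inch '[{"claw":-1,"travel":[-0.09,0.005,-0.024],"turn":0},{"claw":-1,"travel":[-0.178,0.01,-0.056],"turn":0},{"claw":-1,"travel":[-0.262,0.015,-0.098],"turn":0},{"claw":-1,"travel":[-0.34,0.019,-0.148],"turn":0},{"claw":-1,"travel":[-0.415,0.024,-0.204],"turn":0}]'
```

```text
clock: 16.7
position: [0.5744, 0.0975, 0.2385]
ee_rot: [0.005, 0.724, 0.69, 0.005]
contact_force: [5.1, -0.7, 1.4]
width: 0.009
gripper_force: 29.2
clock: 17.2
position: [0.4907, 0.1022, 0.1964]
ee_rot: [0.004, 0.724, 0.69, 0.004]
contact_force: [4.0, -1.1, 1.5]
width: 0.0086
gripper_force: 30.4
```

```bash
python3 -m inch '[{"claw":-1,"travel":[-0.068,0.004,-0.064],"turn":0},{"claw":-1,"travel":[-0.129,0.007,-0.136],"turn":0},{"claw":-1,"travel":[-0.182,0.01,-0.212],"turn":0},{"claw":-1,"travel":[-0.228,0.013,-0.293],"turn":0},{"claw":-1,"travel":[-0.266,0.015,-0.379],"turn":0}]'
python3 -m inch '[{"claw":-1,"travel":[-0.015,0.001,-0.045],"turn":0},{"claw":-1,"travel":[-0.028,0.002,-0.089],"turn":0},{"claw":-1,"travel":[-0.031,0.002,-0.107],"turn":0},{"claw":-1,"travel":[-0.031,0.002,-0.107],"turn":0}]'
```

```text
clock: 17.7
position: [0.4376, 0.1052, 0.1199]
ee_rot: [0.004, 0.724, 0.69, 0.003]
contact_force: [4.1, -2.8, 2.8]
width: 0.0087
gripper_force: 31.1
clock: 18.1
position: [0.4318, 0.1059, 0.1001]
ee_rot: [0.003, 0.724, 0.69, 0.003]
contact_force: [2.2, -2.2, 20.3]
width: 0.0086
gripper_force: 33.7
```

```bash
python3 -m inch '[{"claw":-1,"travel":[0,0,-0.012],"turn":0},{"claw":-1,"travel":[0,0,-0.012],"turn":0},{"claw":-1,"travel":[0,0,-0.012],"turn":0}]'
python3 -m inch '[{"claw":-0.3,"travel":[0,0,-0.012],"turn":0},{"claw":-0.3,"travel":[0,0,-0.012],"turn":0},{"claw":-0.3,"travel":[0,0,0.15],"turn":0},{"claw":-0.3,"travel":[0,0,0.4],"turn":0},{"claw":-0.3,"travel":[0,0,0.65],"turn":0}]'
python3 -m inch '[{"claw":-0.3,"travel":[0,0,0.3],"turn":0},{"claw":-0.3,"travel":[-0.2,0.2,0.3],"turn":0},{"claw":-0.3,"travel":[-0.4,0.4,0.3],"turn":0},{"claw":-0.3,"travel":[-0.5,0.6,0.3],"turn":0},{"claw":-0.3,"travel":[-0.5,0.8,0.3],"turn":0}]'
python3 -m inch '[{"claw":-0.3,"travel":[0,0.5,0],"turn":0},{"claw":-0.3,"travel":[0,0.5,0],"turn":0},{"claw":-0.3,"travel":[0,0.5,0],"turn":0}]'
python3 - <<'E'
from h import *
t=imaging.get_image("top")[:,:,::-1];s=imaging.get_image("scene")[:,:,::-1]
cv2.imwrite("pics/top3.png",t);cv2.imwrite("pics/scene3.png",s)
cv2.imwrite("pics/c3.png",np.hstack([cv2.resize(t[100:300,100:370],None,fx=1.5,fy=2,interpolation=2),cv2.resize(s[60:330,130:400],(395,400),interpolation=2)]))
E
```

```text
clock: 18.4
position: [0.4318, 0.106, 0.0992]
ee_rot: [0.003, 0.724, 0.69, 0.003]
contact_force: [-2.5, -3.0, 32.9]
width: 0.0089
gripper_force: 35.4
clock: 18.9
position: [0.4262, 0.1061, 0.2246]
ee_rot: [-0.002, 0.724, 0.69, -0.002]
contact_force: [0.9, 0.2, 0.0]
width: 0.0305
gripper_force: 0.0
clock: 19.4
position: [0.3238, 0.266, 0.2843]
ee_rot: [-0.001, 0.724, 0.69, -0.001]
contact_force: [1.8, 0.1, 0.6]
width: 0.0298
gripper_force: 0.0
clock: 19.7
position: [0.3269, 0.3711, 0.2829]
ee_rot: [-0.002, 0.722, 0.692, -0.0]
contact_force: [0.2, -1.9, 0.5]
width: 0.0297
gripper_force: 0.0
```

View pics/c3.png

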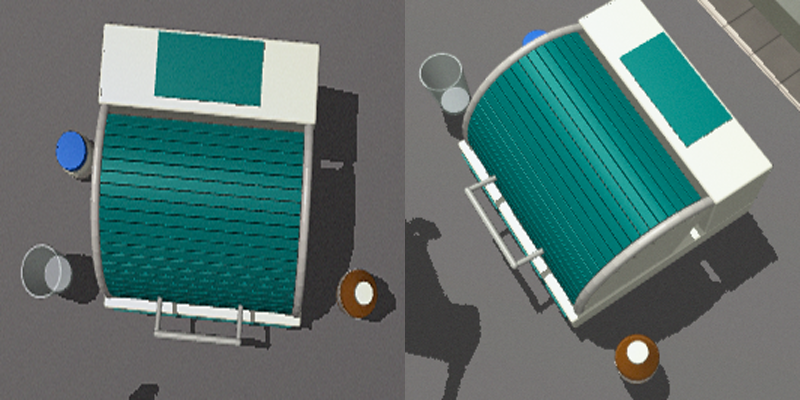

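The cover is down on its stop (33 N felt there). The bar is at crop (157,333) to (240,342), and the beaker, jar and bottle have not moved. I'm handing in.

```bash
python3 -c "
from rig import ticket;print(ticket.sign_off())"
```

```text
the job is handed in; nothing more can be done
None
```

I rolled the cover back, clicked the selector to the red dot (-1.571 rad) and released it. I then closed the cover onto its stop, left the beaker, bottle and jar standing where they were, and handed the job in at about 20 s; sign-off returned no verdict.

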